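Shelve a tooth model and hold a spring clip open round its card

TASK

Set the loose tooth model with the small card standing in it into the empty bay of the low shelf, flat and square in line with the two models already there, and let go of it. Then take the spring clip by its two wings, squeeze it wide open against its spring and bring it jaws down over the top edge of that card, so that the edge stands in the middle of the gaping jaws without the clip pressing on it. Finish while still holding the clip open there, and leave the other models, the cup and the mouse where they are.

Things in the scene. Friction and masses are not known exactly. Their poses are not given: they have to be found in the camera images.
- model_center (a point): Loose tooth model on the desk: a pink block 46 mm (its x, front to back) by 54 mm (y) by 36 mm high, 160 g give or take 30 %, with four small cream teeth 6 mm high on top near its front (-x) edge and a white card standing upright in the middle of its top. The point is the centre of the block, 18 mm above its underside; z is up.
- card_edge (a point): Middle of the top edge of that card (part of the model, rigid): 3 mm thick along its x, 44 mm wide along its y. It stands 28 mm above the block's top and is 46 mm above the block's centre point, 64 mm above its underside.
- shelf: Low wooden shelf fixed to the desk: board 120 mm (its x, depth) by 220 mm (its y), top face 50 mm above the desk, open in front, behind and above. Four ribs 4 mm thick and 5 mm high run front to back at y = -102, -34, 34, 102 mm and make three bays 64 mm wide with centres at y = -68, 0, 68 mm, x = 0. The origin is at desk height below the board's centre.
- bay_pad: Thin grey felt patch (under 1 mm, 50 mm by 56 mm) in the centre of the empty bay of the shelf. The origin is at the centre of the bay on the board's top face; x and y are the shelf's. Which of the three bays is empty varies.
- neighbour_a: Tooth model with two slim teeth and no card, same pink block (46 x 54 x 36 mm), loose, standing in another bay. Leave it alone. Origin at the centre of its underside.
- neighbour_b: Tooth model with two thick teeth and no card, same pink block, at most 46 mm high over all, loose, standing in another bay. Leave it alone. Origin at the centre of its underside.
- clip_pivot (a point): Loose black spring clip, 75 g, about 63 mm high, standing on the desk on its closed jaws, wings up. The point is on the pivot pin (along its y), 30 mm above the jaw tips. The wings, 30 mm wide (y), reach 30 to 35 mm above the pin and splay to 41 mm over their tops along x; squeezed along x against the spring they end parallel on a hard stop, 19 mm over their outsides.
- clip_mouth (a point): Middle of the clip's mouth: 30 mm straight below the pin. Jaws are 40 mm wide (y). Shut, they take 17 mm along x with a 1.5 mm gap; wide open the gap between the lips is 16 to 20 mm, the jaws take about 36 mm along x, and the tips are drawn up about 2 mm above this point. x is across the jaws, z up to the wings.
- clip_front (a joint): Opening angle of the clip's -x half, rad: 0 shut by its spring, 0.33 wide open on the stop. The two halves open together.
- clip_rear (a joint): Opening angle of the clip's +x half, rad: 0 shut, 0.33 wide open.
- clip: The same clip; origin at the middle of its mouth, as clip_mouth. Squeezing the wings near their tops takes about 4 N at first and 10 N when wide open; a grip of 20 to 40 N holds it on its stop and carries it. Squeezed while it stands on the desk, it settles about 3 to 6 mm lower in the fingers as its jaws spread.
- model: The same loose tooth model with the card; origin at the centre of its underside.
- cup: White cup, 66 mm across, 85 mm high, standing on the desk. Leave it alone. Origin at the centre of its underside.
- mouse: White computer mouse, 100 x 58 x 26 mm, on the desk. Leave it alone. Origin at the centre of its underside.
Things that resemble listed ones, but are neither listed nor needed, are in the scene too. Leave any yellow look-alike of the model alone.

How it is judged (in metres and radians):
On the way, in this order (a step that is already met when the one before it is completed fails the run):
1. the model with the card stands flat and square in the empty bay and has been let go (x of model_center in the frame of bay_pad between -0.01 and 0.01 m and y of model_center in the frame of bay_pad between -0.008 and 0.008 m and z of model_center in the frame of bay_pad between 0.014 and 0.0205 m and angle between model_center's own z axis and vertical below 0.08 rad and angle between the x axis of model_center and the x axis of bay_pad, either way round below 0.15 rad and contact force between model and the fingers below 0.1 N and linear speed of model below 0.02 m/s), for 0.2 s.
2. the clip is held off the desk, squeezed open (value of joint each of clip_front, clip_rear above 0.22 rad and contact force between clip and the fingers above 2 N and height (world z) of clip_pivot above 0.06 m), for 0.2 s.
At the end, for the whole second after the job is handed in: Model flat in the empty bay (10 mm front to back, 8 mm sideways, 0.15 rad). Clip still held by the fingers alone, both halves open over 0.22 rad, upright to 0.25 rad, under 2 N on the model, card edge 5 to 22.5 mm inside the mouth, within 7 mm across and 15 mm along the jaws, parallel to 0.2 rad (all of step 2 and x of model_center in the frame of bay_pad between -0.01 and 0.01 m and y of model_center in the frame of bay_pad between -0.008 and 0.008 m and z of model_center in the frame of bay_pad between 0.014 and 0.0205 m and angle between model_center's own z axis and vertical below 0.08 rad and angle between the x axis of model_center and the x axis of bay_pad, either way round below 0.15 rad and x of card_edge in the frame of clip_mouth between -0.007 and 0.007 m and y of card_edge in the frame of clip_mouth between -0.015 and 0.015 m and z of card_edge in the frame of clip_mouth between 0.005 and 0.0225 m and angle between the y axis of card_edge and the y axis of clip_mouth, either way round below 0.2 rad and angle between clip_mouth's own z axis and vertical below 0.25 rad and contact force between clip and model below 2 N and linear speed of clip below 0.03 m/s and height (world z) of clip_mouth above 0.07 m); the arm keeps its last pose, push and grip.
It fails at once if the model with two slim teeth was pushed about or tipped (distance of neighbour_a from where it was at the start of the episode above 0.012 m or angle between neighbour_a's own z axis and vertical above 0.35 rad).
It fails at once if the model with two thick teeth was pushed about or tipped (distance of neighbour_b from where it was at the start of the episode above 0.012 m or angle between neighbour_b's own z axis and vertical above 0.35 rad).
It fails at once if the cup was pushed about or tipped (distance of cup from where it was at the start of the episode above 0.02 m or angle between cup's own z axis and vertical above 0.35 rad).
It fails at once if the computer mouse was pushed about or tipped (distance of mouse from where it was at the start of the episode above 0.02 m or angle between mouse's own z axis and vertical above 0.35 rad).
It fails at once if the model with the card was tipped over (angle between model_center's own z axis and vertical above 0.7 rad).
It also fails if it takes over 58 s, if anything falls off the work surface, if the arm or the gripper's body presses on something with over 40 N, if the wrist force passes 120 N, or if a joint passes its speed limit or range.

ROBOT

A 6-joint arm with a two-finger parallel gripper is mounted at the origin on the work surface. World frame = base frame: x ahead of the robot, y to its left, z up, the work surface at z = 0. Lengths are in mm, angles in degrees, forces in N, time in s.
With the tool pointing down it reaches from about 300 to 850 mm from the base axis. Payload 4.2 kg.
Tool frame: the origin (TCP) lies at the very end of the fingers, on their centre line; the grasp point (between the pads) lies 19 mm behind it (hold_point_z is the z of the grasp point in the tool frame, in mm); z points along the fingers, y is the direction in which the jaws open and shut (so a half turn about z gives the same grasp; the last joint's range is limited). The gripper opens to 91 mm and grips with 3 to 60 N. Pads are 32 mm wide; open, the fingers measure 118 mm over their backs; the gripper's body (76 mm by 178 mm) begins 60 mm behind the grasp point.
Start: joints at [-71.734, 18.312, 89.639, -0, 72.044, -1.146], TCP at [191.108, -542.329, 213.976] pointing down, gripper open.
Joint ranges: [-177.97, 177.97], [-48.28, 115.42], [12.27, 149.76], [-77.06, 257.06], [2.81, 150.46], [-146.56, 146.56]. Speed limits (degrees/s): [147.25, 147.25, 180, 180, 180, 180].

INTERFACE

Orientations are given as [roll, pitch, yaw] about the fixed x, y, z axes, in that order (R = Rz(yaw) Ry(pitch) Rx(roll)).
In Python, from workcell import state, grab_frame, job_done, hold_point_z gives the robot as it stands. The module is installed in compiled form; this text tells all that it offers.
- The arm moves only by the shell command python3 -m creep 'ROWS' [FORCE]. ROWS is JSON, a list of rows, each a list of 7 numbers: the closure, from 0 (fully open) to 1 (shut), then the shift along the tool's x, y, z in mm, then the turn, a rotation vector about the tool's x, y, z in degrees. A call has 1 to 5 rows; each row shifts and turns the commanded pose from where the row before left it, along the tool's axes as they then stand; what a row does not reach is not made up. A row lasts 1/8 s, in which the tool goes at most 62.5 mm and 10.7 degrees, less where a joint would pass 70% of its speed; a pose out of reach is approached as far as the arm can. A call is refused whole if a number of a shift passes 62.5 or a number of a turn 10.7, either way. A call with a gripper value outside its range is refused whole. The fingers move at their own pace and stop on an object; FORCE is the grip in N (left out, the last holds). Time passes only in rows, so rows that do not move let the fingers close. It gives the time, the measured TCP pose, the force and the opening at its end, in the units of the state.
- state(): the state, without advancing time (a new reading comes with each control period).
- grab_frame(name): name is "scene" or "side" or "wrist"; returns a dict with "frame" (384x512x3 uint8, red, green, blue), "fx", "fy", "cx", "cy" (pixels), "k1" (the pictures are not rectified: a ray, as slopes to the right and down, at radius r is drawn at 1 + k1 r^2 times it, then the intrinsics apply), "view" (4x4, takes a point from world to camera coordinates). Camera axes: x right, y down, z forward; pixel columns grow to the right and rows downward; lengths in mm; the calibration is good to about 2 mm. A picture is of the moment at which its call begins. There is no depth.
- job_done(): hands the job in, once; it reports no verdict.
The state is a dict: "time_s": time; "qpos": joint angles; "qvel": joint speeds; "effort": joint torques, N m; "ee_pos": TCP position; "ee_rot": TCP orientation; "force": force on the tool from outside, world axes, zero at the start; "torque": the same for the moment, N m; "gripper_width": finger opening in mm.
Only numpy, scipy, OpenCV 4.12 (cv2) and the standard library are available. Lean on these libraries where they do the work, as an engineer would, in place of code of your own. Each camera call takes 0.05 s, during which the arm holds its last target.

## Working session

There is one attempt and no reset: what is moved stays moved. The work goes in short steps, Python scripts to look and compute and a shell command to move; the robot and the scene stay as the last step left them, time stands still between calls to the robot, and variables do not carry over. Pictures are saved under pics/ and viewed, and the job is handed in when it is done.

```bash
mkdir -p pics; python3 - <<'E'
from workcell import *
import cv2
print(state(), hold_point_z)
for n in ["scene","side","wrist"]:
    f=grab_frame(n); cv2.imwrite(f"pics/{n}0.png",f["frame"][:,:,::-1]); print(n,{k:f[k] for k in f if k!="frame"})
E
```

```text
{'time_s': 0.0, 'qpos': array([-7.17353087e+01,  1.83517243e+01,  8.97052066e+01, -6.87162168e-04,
        7.20429239e+01, -1.14731128e+00]), 'qvel': array([-0.00837138,  0.10164379,  0.06289484, -0.08555352, -0.04560026,
       -0.0211048 ]), 'effort': array([ 2.86058530e-04, -4.12453973e+01, -2.31976014e+01,  7.27827195e-02,
        4.56957298e-02, -1.29429272e-04]), 'ee_pos': array([ 190.93631968, -541.85254207,  213.12756481]), 'ee_rot': array([-1.79900152e+02, -1.34620553e-03,  1.94122138e+01]), 'force': array([-0.42496295, -0.38164014, -0.06477725]), 'torque': array([ 0.02333351, -0.0580756 ,  0.05176272]), 'gripper_width': 90.90792073318966} -18.8
scene {'fx': 420.19589985395254, 'fy': 420.19589985395254, 'cx': 263.38232331935154, 'cy': 187.52159481988676, 'k1': -0.07119722905918299, 'view': array([[ 8.68911963e-01,  4.94950919e-01, -3.94825132e-03,
        -4.57389546e+02],
       [ 2.90176885e-01, -5.15850348e-01, -8.06037092e-01,
        -1.00664726e+02],
       [-4.00985506e-01,  6.99229581e-01, -5.91851854e-01,
         1.18189099e+03],
       [ 0.00000000e+00,  0.0000000
[... 326 characters left out ...]
81691441e-01,
         2.22688099e+02],
       [ 3.48795245e-01, -6.99639404e-01, -6.23575642e-01,
         9.19215323e+02],
       [ 0.00000000e+00,  0.00000000e+00,  0.00000000e+00,
         1.00000000e+00]])}
wrist {'fx': 310.56241931247695, 'fy': 310.56241931247695, 'cx': 252.30229102922482, 'cy': 191.74537495292114, 'k1': -0.06060917989256193, 'view': array([[ 3.32181584e-01, -9.43209417e-01, -3.37512848e-03,
        -5.73336847e+02],
       [-9.06301245e-01, -3.20170370e-01,  2.75878574e-01,
        -3.03016209e+01],
       [-2.61291885e-01, -8.85828983e-02, -9.61186569e-01,
         3.91925510e+02],
       [ 0.00000000e+00,  0.00000000e+00,  0.00000000e+00,
         1.00000000e+00]])}
```

View pics/scene0.png

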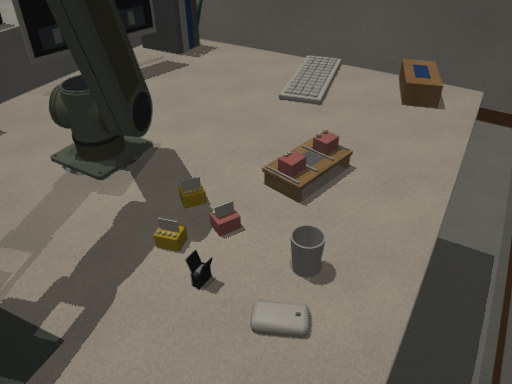

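View pics/side0.png

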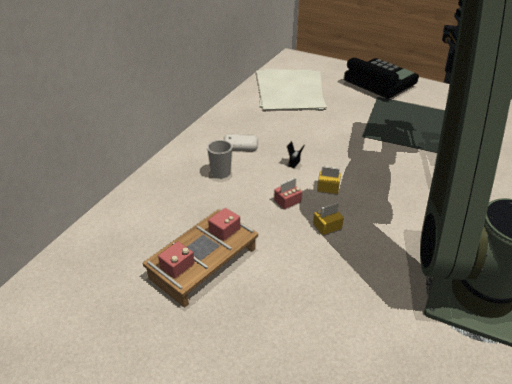

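View pics/wrist0.png

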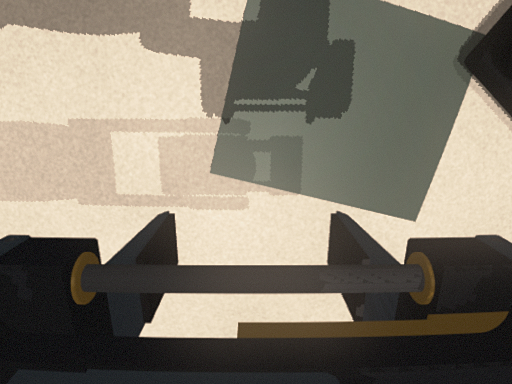

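The scene shows the middle bay empty (grey pad at 312,158), the red model with its card at (225,218) between two yellow look-alikes, the clip at (199,268), the cup at (307,250) and the mouse at (280,318). The side view agrees. Next I'll zoom in.

```bash
cat > h.py <<'E'
from workcell import *
import cv2, numpy as np
def ray(f,u,v):
    K=np.array([[f["fx"],0,f["cx"]],[0,f["fy"],f["cy"]],[0,0,1]])
    p=cv2.undistortPoints(np.array([[[u,v]]],float),K,np.array([f["k1"],0,0,0,0.]))[0,0]  # approx 1+k1 r^2
    V=f["view"];R=V[:3,:3];t=V[:3,3]
    return -R.T@t, R.T@np.array([p[0],p[1],1.])
def onz(f,u,v,z):
    c,d=ray(f,u,v); return c+d*(z-c[2])/d[2]
def tri(f1,p1,f2,p2):
    c1,d1=ray(f1,*p1);c2,d2=ray(f2,*p2)
    s=np.linalg.lstsq(np.c_[d1,-d2],c2-c1,rcond=None)[0]
    a=c1+s[0]*d1;b=c2+s[1]*d2
    return (a+b)/2,np.linalg.norm(a-b)
def proj(f,P):
    V=f["view"];q=V[:3,:3]@np.array(P,float)+V[:3,3];x,y=q[:2]/q[2];k=1+f["k1"]*(x*x+y*y)
    return f["fx"]*x*k+f["cx"],f["fy"]*y*k+f["cy"]
def crop(f,u0,v0,w,h,s,name):
    im=cv2.resize(f["frame"][v0:v0+h,u0:u0+w,::-1],None,fx=s,fy=s,interpolation=cv2.INTER_CUBIC)
    for u in range((u0+9)//10*10,u0+w,10): cv2.putText(im,str(u),((u-u0)*s,8),0,.3,(0,255,0));cv2.line(im,((u-u0)*s,10),((u-u0)*s,16),(0,255,0))
    for v in range((v0+9)//10*10,v0+h,10): cv2.putText(im,str(v),(0,(v-v0)*s+4),0,.3,(0,255,0));cv2.line(im,(20,(v-v0)*s),(26,(v-v0)*s),(0,255,0))
    cv2.imwrite(name,im)
E
python3 - <<'E'
from h import *
s=grab_frame("scene");d=grab_frame("side")
crop(s,140,180,110,115,5,"pics/c1.png")
crop(s,255,120,110,80,7,"pics/c2.png")
crop(d,260,130,100,110,5,"pics/c3.png")
crop(d,135,200,130,100,6,"pics/c4.png")
E
```

```text
(no output)
```

View pics/c1.png

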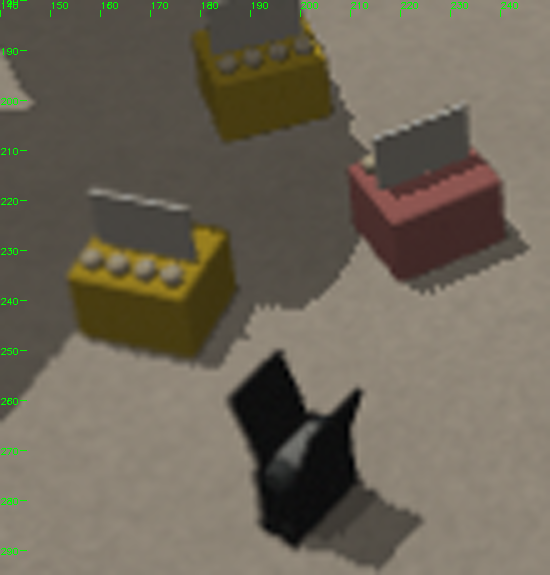

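View pics/c2.png

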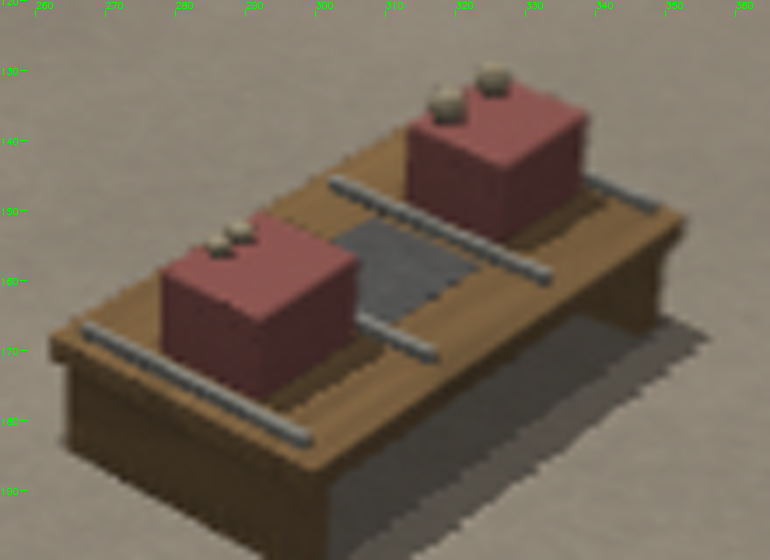

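View pics/c3.png

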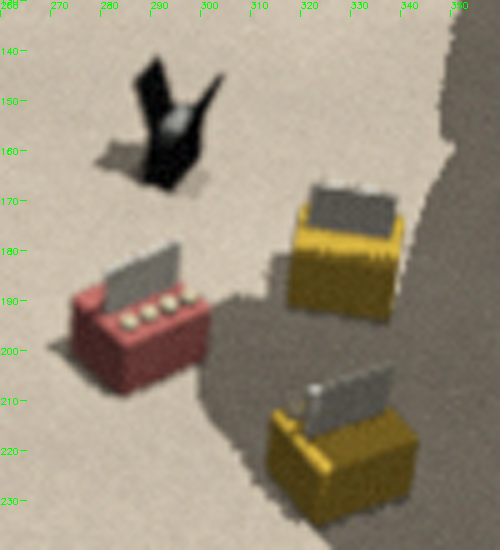

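View pics/c4.png

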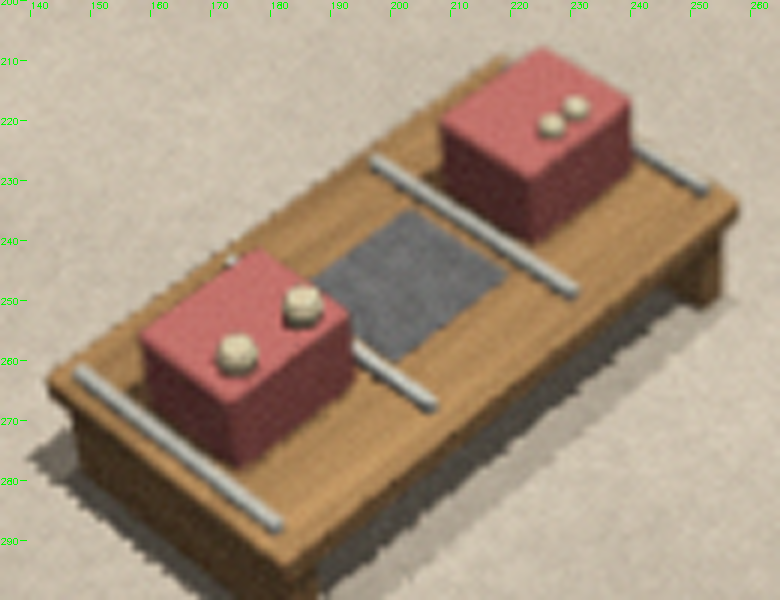

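```bash
python3 - <<'E'
from h import *
np.set_printoptions(precision=1,suppress=True)
s=grab_frame("scene");d=grab_frame("side")
def P(n,f,l,z):
    for p in l: print(n,p,onz(f,*p,z))
P("shelf S",s,[(262.2,168.3),(300.4,187.1),(353,151.1)],50)
P("shelf D",d,[(143,263.3),(183.3,294.2),(258,235),(219,209.5)],50)
P("pad S",s,[(309,151.1),(323.9,158.1),(310,166.4)],50.5)
P("pad D",d,[(203,235),(219.5,245.5),(200,260.3)],50.5)
P("mod S top",s,[(209.8,213.4),(219.6,224.6),(240.4,216.4)],36)
P("mod D top",d,[(274.4,189.6),(284.4,199),(302.2,191)],36)
P("card S",s,[(215,208),(233.4,201)],64)
P("card D",d,[(281,184),(296,178.6)],64)
print("clip bottom");P("S",s,[(192.4,285),(199.6,289.6)],1);P("D",d,[(289,166),(294,168.4)],1)
print("wings");P("S",s,[(185.6,260),(196,250),(212,258)],62);P("D",d,[(286.6,146.4),(291.4,141.4),(304.4,144.6)],62)
E
```

```text
shelf S (262.2, 168.3) [475.1  84.6  50. ]
shelf S (300.4, 187.1) [589.5  60.2  50. ]
shelf S (353, 151.1) [640.1 269.7  50. ]
shelf D (143, 263.3) [634.7 277.   50. ]
shelf D (183.3, 294.2) [520.2 303.2  50. ]
shelf D (258, 235) [468.6  98.   50. ]
shelf D (219, 209.5) [583.5  66.1  50. ]
pad S (309, 151.1) [541.1 212.7  50.5]
pad S (323.9, 158.1) [587.9 200.3  50.5]
pad S (310, 166.4) [573.2 148.5  50.5]
pad D (203, 235) [571.3 152.6  50.5]
pad D (219.5, 245.5) [524.7 162.9  50.5]
pad D (200, 260.3) [538.2 216.6  50.5]
mod S top (209.8, 213.4) [ 453.1 -104.8   36. ]
mod S top (219.6, 224.6) [ 492.3 -124.5   36. ]
mod S top (240.4, 216.4) [516.  -80.7  36. ]
mod D top (274.4, 189.6) [510.9 -72.2  36. ]
mod D top (284.4, 199) [474.7 -51.3  36. ]
mod D top (302.2, 191) [449.  -98.6  36. ]
card S (215, 208) [ 473.9 -111.4   64. ]
card S (233.4, 201) [494.5 -72.6  64. ]
card D (281, 184) [492.  -66.7  64. ]
card D (296, 178.6) [ 468.9 -102.5   64. ]
clip bottom
S (192.4, 285) [ 520.7 -261.2    1. ]
S (199.6, 289.6) [ 539.2 -263.4    1. ]
D (289, 166) [ 537.4 -222.4    1. ]
D (294, 168.4) [ 520.9 -218.7    1. ]
wings
S (185.6, 260) [ 511.8 -259.    62. ]
S (196, 250) [ 512.8 -229.    62. ]
S (212, 258) [ 550.6 -231.1   62. ]
D (286.6, 146.4) [ 547.4 -221.8   62. ]
D (291.4, 141.4) [ 545.9 -250.    62. ]
D (304.4, 144.6) [ 509.  -252.1   62. ]
```

```bash
cat >> h.py <<'E'
from scipy.spatial.transform import Rotation as Ro
np.set_printoptions(precision=1,suppress=True)
def T():
    s=state();return np.array(s["ee_pos"]),Ro.from_euler("xyz",s["ee_rot"],degrees=True)
def plan(x,y,z,yaw):
    p,R=T();D=np.array([x,y,z])-p
    Rt=Ro.from_euler("xyz",[180,0,yaw],degrees=True)
    print("tool shift now",R.inv().apply(D),"after turn",Rt.inv().apply(D),"turn",(R.inv()*Rt).as_rotvec(degrees=True),"dist",np.linalg.norm(D))
E
python3 - <<'E'
from h import *
p,R=T();f=grab_frame("wrist");V=f["view"];c=-V[:3,:3].T@V[:3,3]
print("cam in tool",R.inv().apply(c-p),"optical axis",R.inv().apply(V[2,:3]),"cam x",R.inv().apply(V[0,:3]))
plan(460,-130,215,61.5)
E
```

```text
cam in tool [  78.9   -0.2 -169.9] optical axis [-0.3 -0.   1. ] cam x [-0.  1.  0.]
tool shift now [ 390.6 -299.5   -1.1] after turn [490.6  39.6  -1.2] turn [ -0.   -0.  -42.1] dist 492.2103104104573
```

```bash
python3 -m creep '[[0,48.8,-37.4,0,0,0,0],[0,48.8,-37.4,0,0,0,0],[0,48.8,-37.4,0,0,0,0],[0,48.8,-37.4,0,0,0,0],[0,48.8,-37.4,0,0,0,0]]' 30; python3 -m creep '[[0,48.8,-37.4,0,0,0,0],[0,48.8,-37.4,0,0,0,0],[0,48.8,-37.4,0,0,0,0],[0,0,0,0,0,0,-10.5],[0,0,0,0,0,0,-10.5]]';python3 -m creep '[[0,0,0,0,0,0,-10.5],[0,0,0,0,0,0,-10.5],[0,0,0,0,0,0,0]]'
python3 - <<'E'
from h import *
f=grab_frame("wrist");im=f["frame"][:,:,::-1];cv2.imwrite("pics/w1.png",cv2.resize(im,None,fx=1.5,fy=1.5))
plan(458,-133,215,61.5)
E
```

```text
time_s: 1.02
ee_pos: [360.0, -283.2, 214.2]
ee_rot: [179.9, -0.0, 19.4]
force: [0.8, -0.8, -0.2]
gripper_width: 91.3
time_s: 1.65
ee_pos: [460.3, -129.3, 213.9]
ee_rot: [180.0, 0.0, 40.9]
force: [0.5, -0.2, -0.7]
gripper_width: 91.4
time_s: 2.02
ee_pos: [459.9, -130.4, 214.0]
ee_rot: [180.0, 0.0, 61.3]
force: [0.1, -0.1, -0.7]
gripper_width: 91.4
tool shift now [-3.2 -0.4 -1. ] after turn [-3.2 -0.4 -1. ] turn [ 0.   0.  -0.3] dist 3.3784604106849065
```

View pics/w1.png

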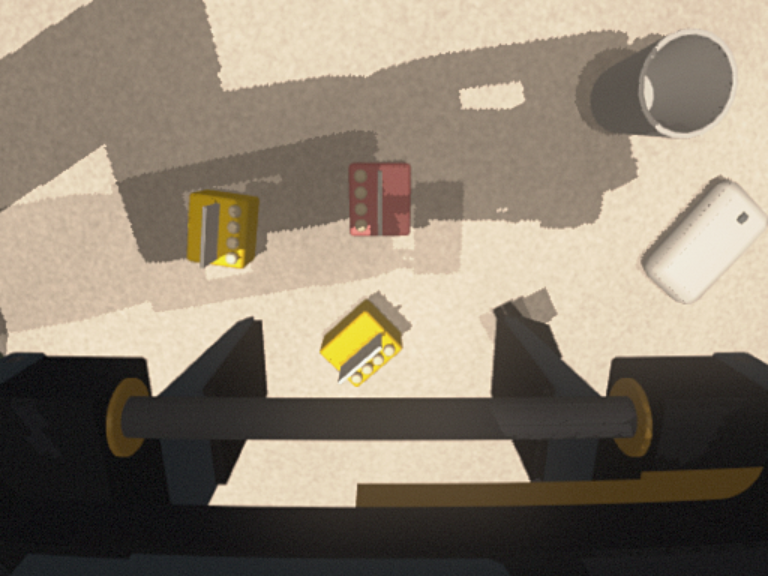

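The wrist view shows the red model at (380,200) in this 1.5x picture, nearly square to the gripper. The yellow ones are at (222,228) and (362,342), and the clip is behind the right finger at about (525,310). I'll measure the model from this.

```bash
python3 - <<'E'
from h import *
f=grab_frame("wrist");im=f["frame"]
crop(f,215,95,80,75,8,"pics/w1c.png")
h=cv2.cvtColor(im,cv2.COLOR_RGB2HSV)
m=(((h[:,:,0]<8)|(h[:,:,0]>170))&(h[:,:,1]>90)).astype(np.uint8)
n,l,st,c=cv2.connectedComponentsWithStats(m)
i=1+np.argmax(st[1:,4]);print(st[i])
cs,_=cv2.findContours((l==i).astype(np.uint8),0,2);r=cv2.minAreaRect(np.vstack(cs));print(r)
b=cv2.boxPoints(r)
q=np.array([onz(f,*p,36) for p in b]);print(q)
print(np.degrees([np.arctan2(*(q[(k+1)%4]-q[k])[1::-1]) for k in range(4)]),[np.linalg.norm(q[(k+1)%4]-q[k]) for k in range(4)])
E
```

```text
[ 233  109   41   48 1513]
((253.0, 132.5), (47.0, 40.0), 90.0)
[[ 476.6  -56.3   36. ]
 [ 514.7  -77.3   36. ]
 [ 490.6 -122.9   36. ]
 [ 451.  -101.2   36. ]]
[ -28.8 -117.8  151.2   60.3] [np.float64(43.494139851519435), np.float64(51.60112157665931), np.float64(45.16829925575535), np.float64(51.60508007332151)]
```

View pics/w1c.png

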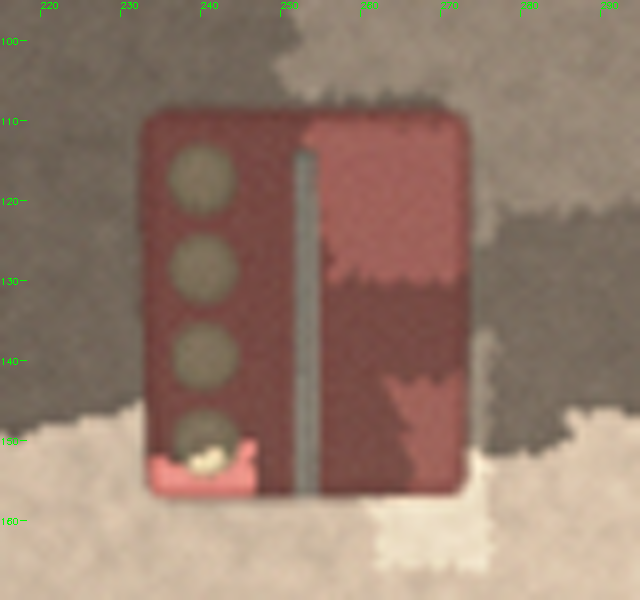

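```bash
python3 - <<'E'
from h import *
plan(483.3,-89.4,6,61.3)
E
```

```text
tool shift now [ 47.2   0.8 208. ] after turn [ 47.2   0.9 208. ] turn [ 0.   0.  -0.1] dist 213.27270276513687
```

```bash
python3 -m creep '[[0,47.2,0.8,0,0,0,0],[0,0,0,50,0,0,0],[0,0,0,50,0,0,0],[0,0,0,40,0,0,0],[0,0,0,0,0,0,0]]' 25
python3 - <<'E'
from h import *
f=grab_frame("wrist");im=f["frame"][:,:,::-1];cv2.imwrite("pics/w2.png",cv2.resize(im,None,fx=1.5,fy=1.5))
plan(483.3,-89.4,6,61.3)
for dx in (-23,23):
  for dy in (-27,27):
    a=np.radians(-28.7);print(proj(f,[483.3+dx*np.cos(a)-dy*np.sin(a),-89.4+dx*np.sin(a)+dy*np.cos(a),36]))
E
```

```text
time_s: 2.75
ee_pos: [480.9, -88.9, 71.7]
ee_rot: [-179.6, 0.1, 61.3]
force: [0.7, -0.8, 0.3]
gripper_width: 90.9
tool shift now [ 0.2  0.6 67.7] after turn [ 0.1  0.5 67.7] turn [-0.1  0.   0. ] dist 67.65950252755498
(np.float64(224.26627479651654), np.float64(252.45628808710734))
(np.float64(222.23293396991212), np.float64(180.84878093713365))
(np.float64(287.1291166103399), np.float64(252.67212288700279))
(np.float64(289.6822740372648), np.float64(180.98754743495093))
```

View pics/w2.png

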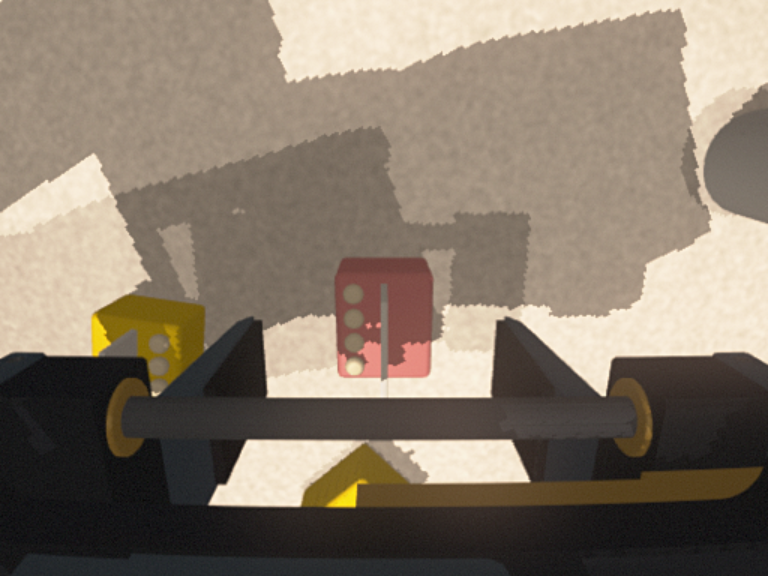

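The model's top face (335–432 across, to row 378) sits where predicted and is centred between the fingers. Next: descend and grip.

```bash
python3 -m creep '[[0,0,0.5,34,0,0,0],[0,0,0,32,0,0,0],[0,0,0,0,0,0,0],[0.4,0,0,0,0,0,0],[0.8,0,0,0,0,0,0]]' 25;python3 -m creep '[[1,0,0,0,0,0,0],[1,0,0,0,0,0,0],[1,0,0,0,0,0,0],[1,0,0,0,0,0,0]]'
```

```text
time_s: 3.42
ee_pos: [485.1, -89.9, 9.8]
ee_rot: [179.8, -0.1, 61.4]
force: [-0.2, 0.4, -0.4]
gripper_width: 74.2
time_s: 3.92
ee_pos: [483.6, -89.6, 8.1]
ee_rot: [-180.0, 0.0, 61.4]
force: [-0.1, 0.5, 2.5]
gripper_width: 45.7
```

```bash
python3 -m creep '[[1,0,0,-30,0,0,0],[1,0,0,-60,0,0,0],[1,0,0,-60,0,0,0],[1,0,0,-40,0,0,0],[1,0,0,0,0,0,0]]'
python3 - <<'E'
from h import *
plan(533,85,205,76.2)
E
```

```text
time_s: 4.55
ee_pos: [485.4, -90.0, 200.8]
ee_rot: [179.6, -0.1, 61.4]
force: [0.8, 0.6, -2.3]
gripper_width: 45.9
tool shift now [176.4 -41.9  -4.2] after turn [181.3   4.5  -4.2] turn [  0.4  -0.1 -14.8] dist 181.36012903581516
```

```bash
python3 -m creep '[[1,44,-10.5,0,0,0,0],[1,44,-10.5,0,0,0,0],[1,44,-10.5,0,0,0,0],[1,44,-10.5,0,0,0,-7.4],[1,0,0,0,0,0,-7.4]]';python3 -m creep '[[1,0,0,0,0,0,0],[1,0,0,0,0,0,0]]'
python3 - <<'E'
from h import *
f=grab_frame("wrist");im=f["frame"][:,:,::-1];cv2.imwrite("pics/w3.png",cv2.resize(im,None,fx=1.5,fy=1.5))
f=grab_frame("side");crop(f,130,100,200,200,3,"pics/d3.png")
plan(533,85,205,76.2)
E
```

```text
time_s: 5.18
ee_pos: [530.3, 87.7, 195.1]
ee_rot: [-179.8, 0.1, 76.7]
force: [-0.6, -1.7, -1.2]
gripper_width: 45.8
time_s: 5.42
ee_pos: [530.2, 84.6, 196.7]
ee_rot: [-179.9, 0.1, 76.1]
force: [0.5, 0.5, -1.7]
gripper_width: 46.2
tool shift now [ 1.1  2.2 -7.6] after turn [ 1.1  2.2 -7.6] turn [-0.1  0.  -0.1] dist 8.008834348793258
```

View pics/w3.png

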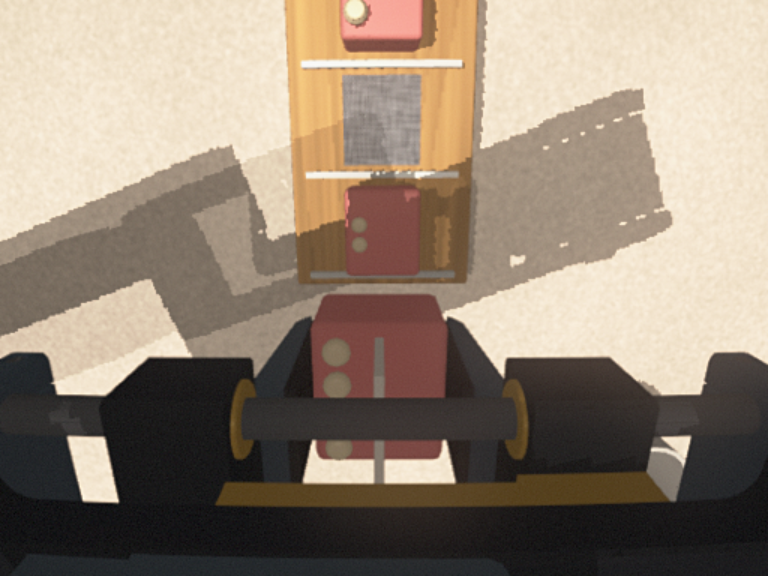

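View pics/d3.png

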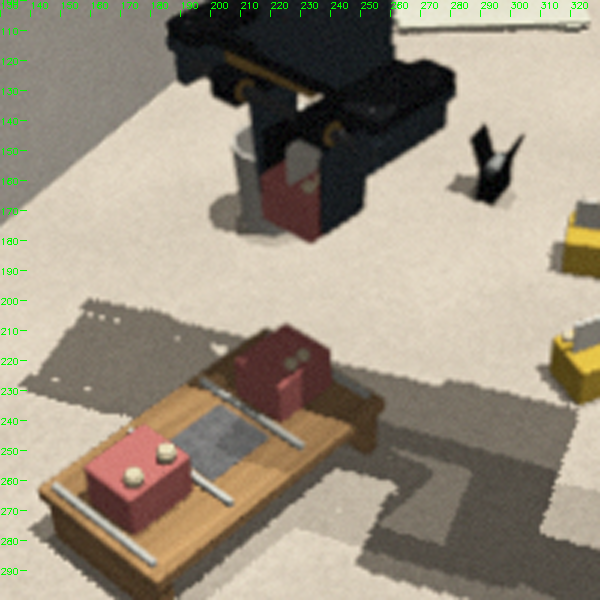

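The pad shows at about (343–420, 75–165) in the 1.5x picture. The held model is square in the fingers and the side view shows it level. Now the pad's exact pose.

```bash
python3 - <<'E'
from h import *
f=grab_frame("wrist");im=f["frame"]
crop(f,185,0,140,195,4,"pics/w3c.png")
h=cv2.cvtColor(im,cv2.COLOR_RGB2HSV)
m=np.zeros(im.shape[:2],np.uint8);m[48:113,215:295]=(h[48:113,215:295,1]<70)
m[:, :]=cv2.morphologyEx(m,cv2.MORPH_OPEN,np.ones((9,9)))
cs,_=cv2.findContours(m,0,2);r=cv2.minAreaRect(max(cs,key=cv2.contourArea));print(r)
q=np.array([onz(f,*p,50.5) for p in cv2.boxPoints(r)]);print(q,q.mean(0))
print(np.degrees([np.arctan2(*(q[(k+1)%4]-q[k])[1::-1]) for k in range(4)]),[np.linalg.norm(q[(k+1)%4]-q[k]) for k in range(4)])
E
```

```text
((253.5, 79.5), (59.0, 51.0), 90.0)
[[539.2 214.4  50.5]
 [586.2 202.8  50.5]
 [574.  149.3  50.5]
 [525.  161.5  50.5]] [556.1 182.   50.5]
[ -13.9 -102.8  166.1   75.1] [np.float64(48.429341408578175), np.float64(54.79230724534135), np.float64(50.49547078728513), np.float64(54.8010133198321)]
```

View pics/w3c.png

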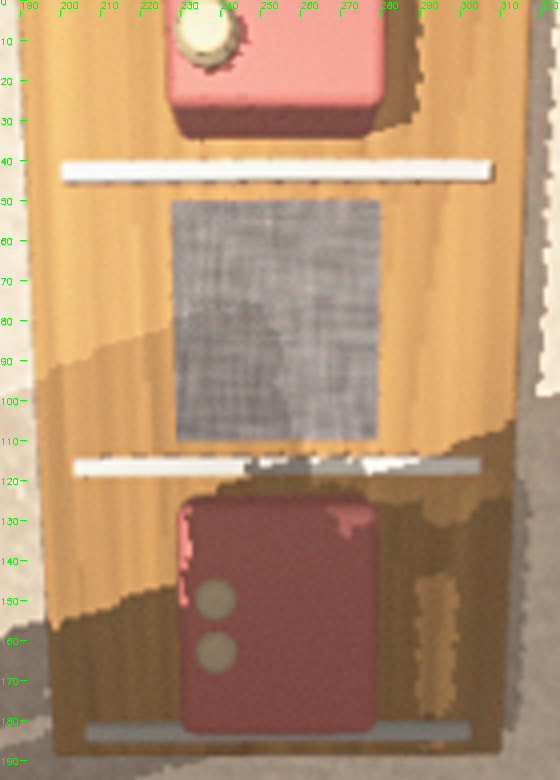

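```bash
python3 - <<'E'
from h import *
plan(556.1,182.2,62,76.1)
E
python3 -m creep '[[1,50,0,0,0,0,0],[1,50,0,0,0,0,0],[1,0,0,40,0,0,0],[1,0,0,0,0,0,0],[1,0,0,0,0,0,0]]'
python3 - <<'E'
from h import *
plan(556.1,182.2,62,76.1)
E
```

```text
tool shift now [101.    1.2 135.6] after turn [100.9   1.2 135.6] turn [-0.  0.  0.] dist 169.0461992615973
time_s: 6.2
ee_pos: [555.3, 181.7, 159.0]
ee_rot: [179.9, -0.0, 76.1]
force: [0.3, -0.2, -1.7]
gripper_width: 45.8
tool shift now [ 0.6  0.5 97. ] after turn [ 0.6  0.6 97. ] turn [ 0.1 -0.   0. ] dist 96.95905660085216
```

```bash
python3 -m creep '[[1,0.6,0.6,40,0,0,0],[1,0,0,40,0,0,0],[1,0,0,0,0,0,0],[1,0,0,0,0,0,0]]'
python3 - <<'E'
from h import *
plan(556.1,182.2,59.5,76.1)
f=grab_frame("side");crop(f,130,170,150,130,5,"pics/d4.png")
f=grab_frame("scene");crop(f,245,80,130,110,5,"pics/s4.png")
E
```

```text
time_s: 6.7
ee_pos: [557.3, 182.7, 80.3]
ee_rot: [179.8, -0.1, 76.2]
force: [-0.6, -0.2, -0.7]
gripper_width: 45.8
tool shift now [-0.8 -1.1 20.8] after turn [-0.8 -1.  20.8] turn [ 0.2 -0.1  0.1] dist 20.846632281282506
```

View pics/d4.png

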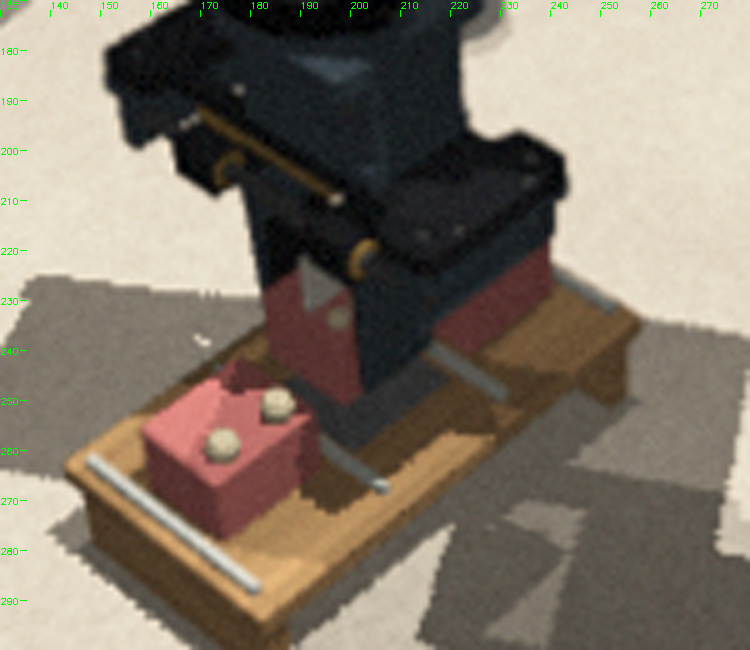

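View pics/s4.png

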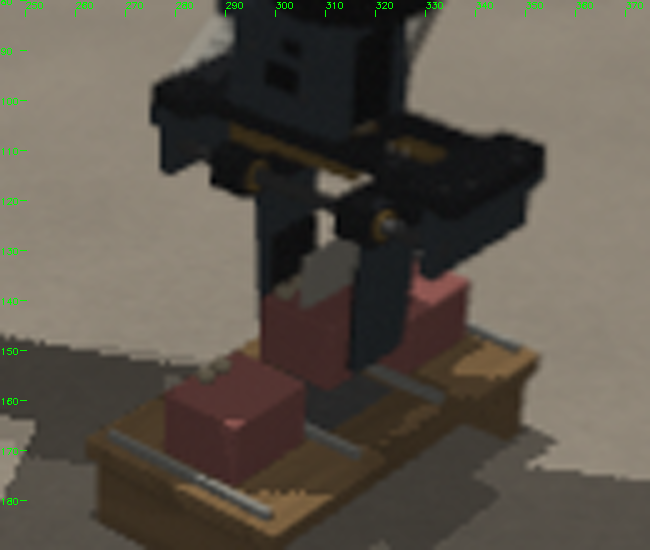

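The model hangs square between the two middle ribs, clear of both neighbours. I'll lower it 20 mm and check the force.

```bash
python3 -m creep '[[1,-0.5,-0.7,12,0,0,0],[1,0,0,7,0,0,0],[1,0,0,0,0,0,0],[1,0,0,0,0,0,0]]'
python3 - <<'E'
from h import *
plan(556.1,182.2,59,76.1)
E
```

```text
time_s: 7.3
ee_pos: [554.6, 182.3, 58.7]
ee_rot: [-180.0, 0.0, 76.2]
force: [-0.3, 0.0, -1.3]
gripper_width: 46.3
tool shift now [ 0.2  1.5 -0.3] after turn [ 0.2  1.5 -0.3] turn [-0.   0.   0.1] dist 1.5362419891388206
```

```bash
python3 -m creep '[[1,0,0.5,0.7,0,0,0],[1,0,0,0,0,0,0]]'; python3 -m creep '[[1,0,0,0.7,0,0,0],[1,0,0,0,0,0,0]]'
```

```text
time_s: 7.55
ee_pos: [555.2, 182.2, 58.2]
ee_rot: [180.0, 0.0, 76.2]
force: [-0.0, 0.3, -1.0]
gripper_width: 45.7
time_s: 7.8
ee_pos: [555.3, 182.2, 58.0]
ee_rot: [180.0, -0.0, 76.2]
force: [-1.1, -0.4, 3.5]
gripper_width: 46.2
```

Contact. Open and retreat straight up.

```bash
python3 -m creep '[[0.9,0,0,0,0,0,0],[0.5,0,0,0,0,0,0],[0,0,0,0,0,0,0],[0,0,0,0,0,0,0],[0,0,0,0,0,0,0]]'; python3 -m creep '[[0,0,0,-40,0,0,0],[0,0,0,-60,0,0,0],[0,-50,0,-40,0,0,0],[0,-40,0,0,0,0,0],[0,0,0,0,0,0,0]]'
python3 - <<'E'
from h import *
f=grab_frame("wrist");crop(f,170,0,170,200,3,"pics/w5.png")
print(T()[0])
a=np.radians(-13.85)
for dx,dy in((-23,-27),(23,-27),(23,27),(-23,27)):print(proj(f,[556.1+dx*np.cos(a)-dy*np.sin(a),182+dx*np.sin(a)+dy*np.cos(a),86.3]))
f=grab_frame("side");crop(f,130,170,150,130,5,"pics/d5.png")
E
```

```text
time_s: 8.43
ee_pos: [555.2, 182.1, 57.2]
ee_rot: [-180.0, 0.0, 76.2]
force: [0.7, 0.2, 0.0]
gripper_width: 73.1
time_s: 9.05
ee_pos: [533.5, 94.0, 197.2]
ee_rot: [180.0, 0.0, 76.0]
force: [0.2, 0.5, -0.1]
gripper_width: 91.1
[533.9  95.3 196.7]
(np.float64(226.7622120684308), np.float64(120.88301401513566))
(np.float64(278.6929025552801), np.float64(120.77172624243374))
(np.float64(279.821436454801), np.float64(55.93996425951801))
(np.float64(225.4008001926207), np.float64(56.060001445444954))
```

View pics/w5.png

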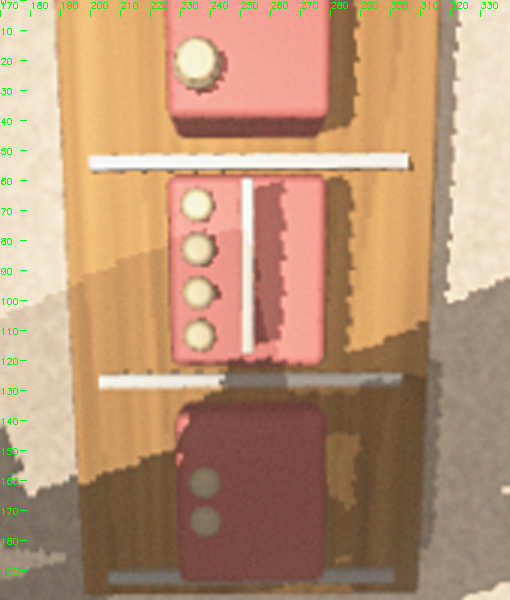

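View pics/d5.png

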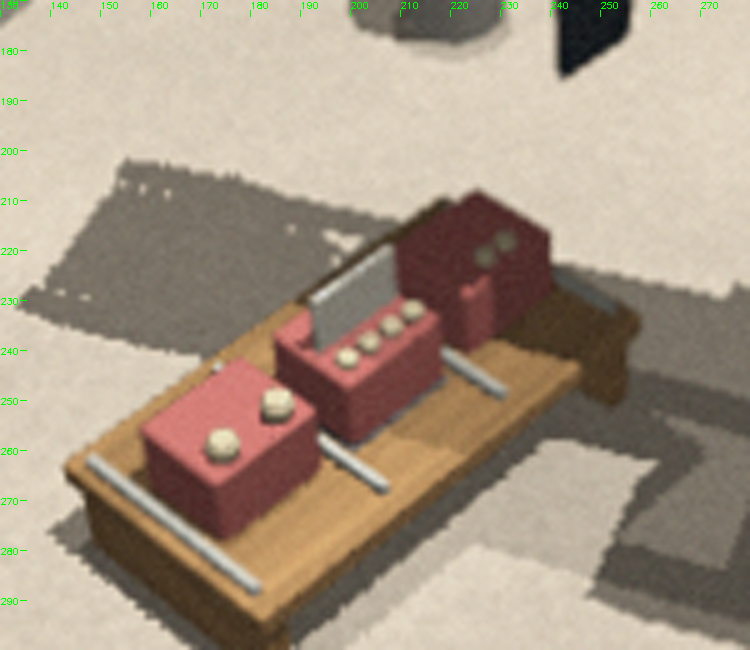

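```bash
python3 - <<'E'
from h import *
f=grab_frame("wrist")
for z in (114.3,):
  a=onz(f,252.3,59.3,z);b=onz(f,252.3,118,z);print(a,b,(a+b)/2,np.linalg.norm(a-b),np.degrees(np.arctan2(*(a-b)[1::-1])))
s=grab_frame("scene");print("cup top ctr",onz(s,308,239,85))
plan(528,-295,205,88)
E
```

```text
[561.  204.2 114.3] [550.5 161.6 114.3] [555.8 182.9 114.3] 43.87796998448824 76.14946163245065
cup top ctr [ 690.7 -122.4   85. ]
tool shift now [-382.    87.1   -9. ] after turn [-391.7    7.5   -8.9] turn [ -0.   -0.  -11.8] dist 391.8955857738478
```

```bash
python3 -m creep '[[0,-54.6,12.4,-1.3,0,0,0],[0,-54.6,12.4,-1.3,0,0,0],[0,-54.6,12.4,-1.3,0,0,0],[0,-54.6,12.4,-1.3,0,0,0],[0,-54.6,12.4,-1.3,0,0,0]]';python3 -m creep '[[0,-54.6,12.4,-1.3,0,0,0],[0,-54.6,12.4,-1.3,0,0,0],[0,0,0,0,0,0,-6],[0,0,0,0,0,0,-6],[0,0,0,0,0,0,0]]'
python3 - <<'E'
from h import *
f=grab_frame("wrist");im=f["frame"][:,:,::-1];cv2.imwrite("pics/w6.png",cv2.resize(im,None,fx=1.5,fy=1.5))
E
```

```text
time_s: 9.88
ee_pos: [529.8, -184.8, 202.6]
ee_rot: [-180.0, -0.0, 76.3]
force: [0.3, 0.3, 0.2]
gripper_width: 91.0
time_s: 10.5
ee_pos: [527.9, -295.4, 204.9]
ee_rot: [-180.0, -0.0, 88.2]
force: [-0.1, -0.2, -0.3]
gripper_width: 91.1
```

View pics/w6.png

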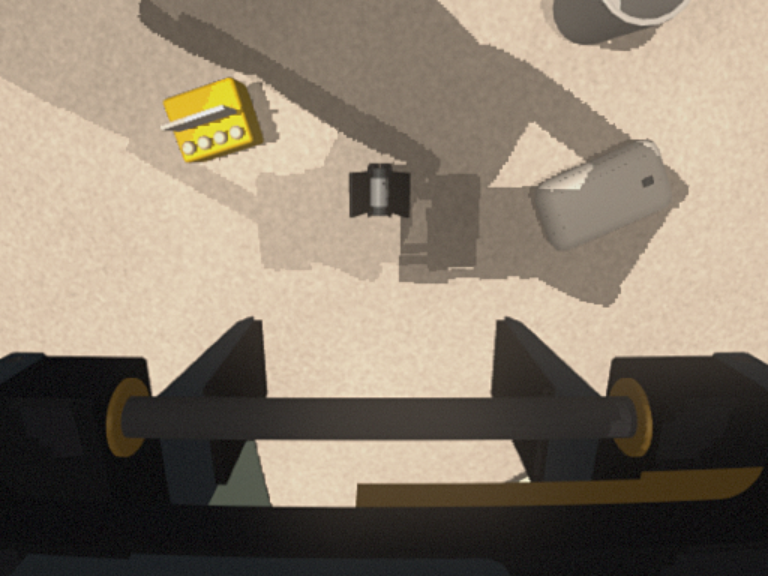

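The clip is at (380,190), square to the gripper, with its wings splayed left and right. The mouse is at (610,190) and the yellow model at (215,120), both clear.

```bash
python3 - <<'E'
from h import *
f=grab_frame("wrist");im=f["frame"]
crop(f,220,95,70,65,10,"pics/w6c.png")
for x,y,z in [(233,111,62),(233.5,144.5,62),(274,111,62),(274,144,62)]: print(onz(f,x,y,z))
E
```

```text
[ 511.6 -223.2   62. ]
[ 510.6 -256.    62. ]
[ 551.8 -224.4   62. ]
[ 551.3 -256.8   62. ]
```

View pics/w6c.png

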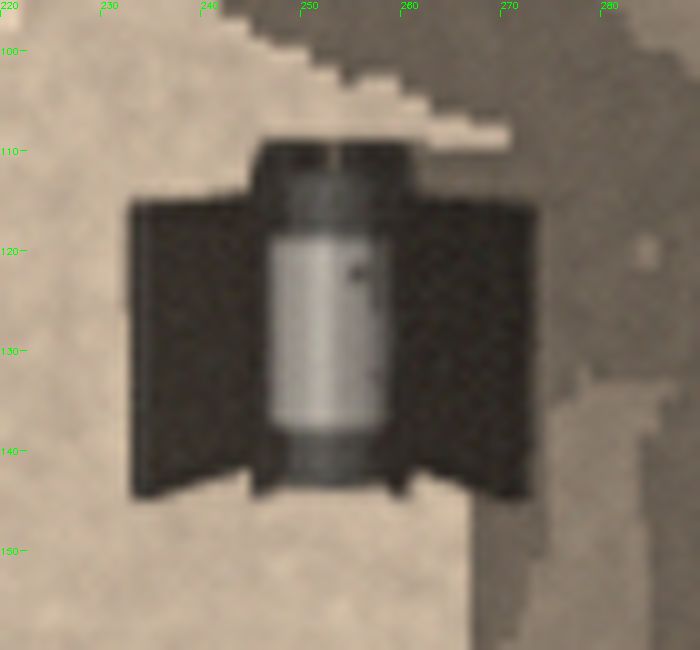

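```bash
python3 - <<'E'
from h import *
plan(531.2,-242.1,38,88.3)
E
```

```text
tool shift now [ 53.2   1.8 167.2] after turn [ 53.3   1.9 167.2] turn [-0.  -0.  -0.1] dist 175.51215131402046
```

```bash
python3 -m creep '[[0,53.2,1.8,0,0,0,0],[0,0,0,50,0,0,0],[0,0,0,50,0,0,0],[0,0,0,0,0,0,0],[0,0,0,0,0,0,0]]' 30
python3 - <<'E'
from h import *
plan(531.2,-242.1,38,88.3)
f=grab_frame("wrist");im=f["frame"][:,:,::-1];cv2.imwrite("pics/w7.png",cv2.resize(im,None,fx=1.5,fy=1.5))
p,R=T();print([proj(f,[531.2+a,-242.1+b,62]) for a in(-20.5,20.5) for b in (-15,15)], onz(f,250,200,62))
E
```

```text
time_s: 11.22
ee_pos: [532.1, -243.2, 107.4]
ee_rot: [179.8, 0.1, 88.2]
force: [-0.2, -0.4, -0.4]
gripper_width: 91.5
tool shift now [ 1.2 -1.1 69.4] after turn [ 1.1 -0.9 69.4] turn [ 0.2  0.1 -0.1] dist 69.38625914117881
[(np.float64(223.54396402839632), np.float64(232.29337436007293)), (np.float64(221.14402992655897), np.float64(193.93964185203845)), (np.float64(278.2217552418893), np.float64(230.65154179904067)), (np.float64(277.89040036696764), np.float64(192.18216465977835))] [ 531.4 -232.4   62. ]
```

View pics/w7.png

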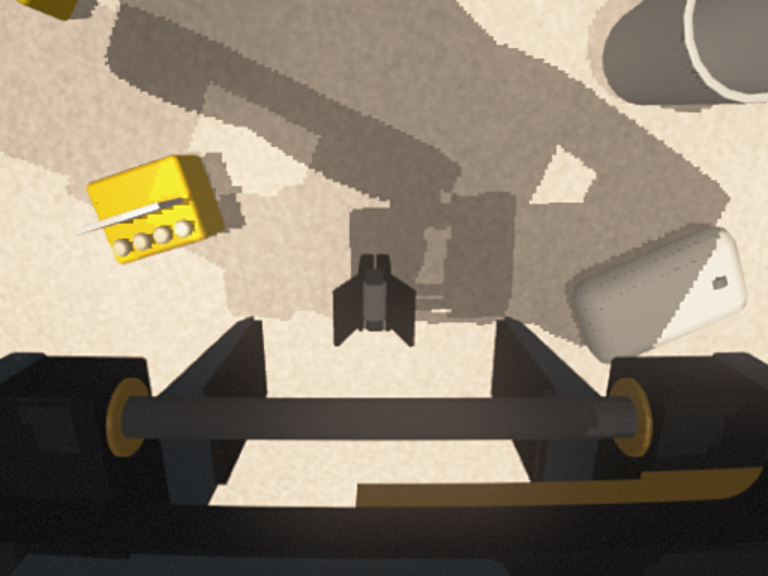

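The wings sit at (333–415, 290–345), matching the prediction within 1 px. Descending.

```bash
python3 -m creep '[[0,0.8,-0.8,35,0,0,0],[0,0,0,32,0,0,0],[0,0,0,0,0,0,0],[0,0,0,0,0,0,0]]' 30
python3 - <<'E'
from h import *
plan(531.2,-242.1,38,88.3)
f=grab_frame("side");crop(f,230,90,130,100,5,"pics/d8.png")
E
```

```text
time_s: 11.78
ee_pos: [531.6, -242.8, 41.0]
ee_rot: [179.8, 0.1, 88.2]
force: [0.3, 0.5, 1.3]
gripper_width: 91.4
tool shift now [ 0.7 -0.4  3. ] after turn [ 0.7 -0.4  3. ] turn [ 0.2  0.1 -0.1] dist 3.059435977148369
```

View pics/d8.png

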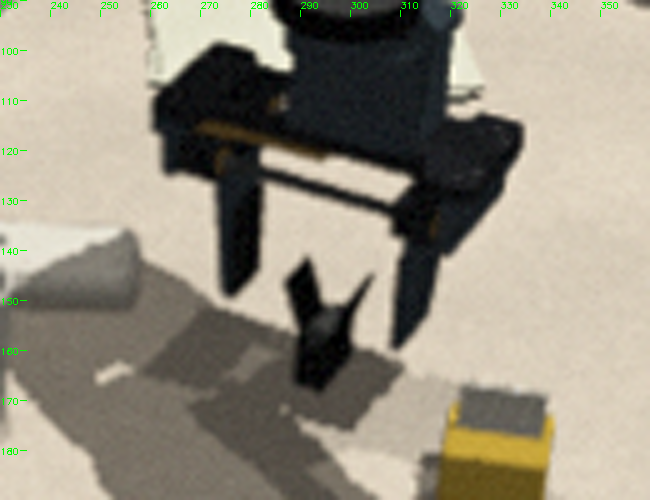

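The clip stands centred between the fingers, with the wing tops at mid-pad height. Closing.

```bash
python3 -m creep '[[0.3,0,0,2,0,0,0],[0.5,0,0,0,0,0,0],[0.6,0,0,0,0,0,0],[0.7,0,0,0,0,0,0],[0.8,0,0,0,0,0,0]]' 30; python3 -m creep '[[1,0,0,0,0,0,0],[1,0,0,0,0,0,0],[1,0,0,0,0,0,0],[1,0,0,0,0,0,0]]' 30
python3 - <<'E'
from h import *
f=grab_frame("side");crop(f,230,90,130,100,5,"pics/d9.png")
E
```

```text
time_s: 12.45
ee_pos: [529.9, -242.0, 36.7]
ee_rot: [-180.0, 0.0, 88.2]
force: [0.0, -0.0, -0.0]
gripper_width: 43.8
time_s: 12.95
ee_pos: [532.8, -243.0, 39.0]
ee_rot: [179.6, 0.1, 88.2]
force: [1.8, 1.0, 8.5]
gripper_width: 18.3
```

View pics/d9.png

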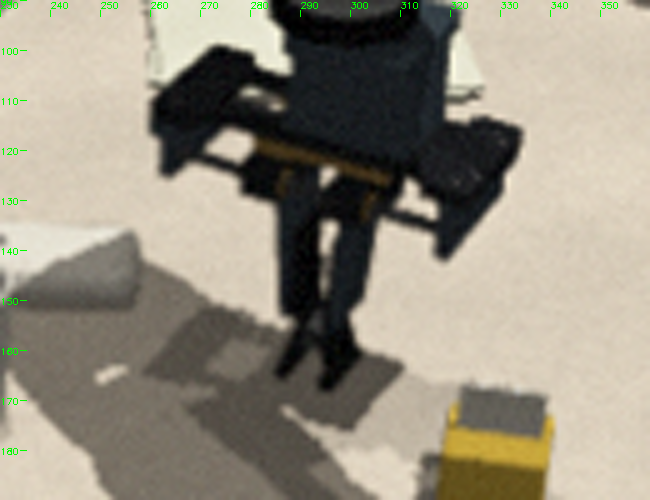

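Opening 18.3 mm, so the wings are on the stop and the jaws gape. Lift.

```bash
python3 -m creep '[[1,0,0,-20,0,0,0],[1,0,0,-40,0,0,0],[1,0,0,-60,0,0,0],[1,0,0,-50,0,0,0],[1,0,0,0,0,0,0]]' 30; python3 -m creep '[[1,0,0,0,0,0,0],[1,0,0,0,0,0,0]]'
python3 - <<'E'
from h import *
f=grab_frame("side");crop(f,230,50,120,100,5,"pics/d10.png")
g=grab_frame("scene");crop(g,130,140,130,120,5,"pics/s10.png")
p,R=T();print(p)
for z in (0,-20,-30,-40):
  P=p+[0,0,z];print(z,proj(f,P),proj(g,P))
plan(539,100,200,76.1)
E
```

```text
time_s: 13.62
ee_pos: [532.1, -243.0, 211.3]
ee_rot: [179.5, 0.2, 88.2]
force: [-0.3, 0.7, -1.0]
gripper_width: 18.6
time_s: 13.88
ee_pos: [528.9, -241.5, 204.7]
ee_rot: [-179.8, -0.1, 88.2]
force: [0.1, 0.2, -0.2]
gripper_width: 18.6
[ 529.2 -241.7  205. ]
0 (np.float64(299.19556626444006), np.float64(96.30388639985148)) (np.float64(190.58637092063157), np.float64(195.13371845066237))
-20 (np.float64(298.71174618652464), np.float64(103.45059375772155)) (np.float64(191.88246017702835), np.float64(204.78180514962366))
-30 (np.float64(298.47237673845797), np.float64(106.97317123960951)) (np.float64(192.51595452223648), np.float64(209.48221833746973))
-40 (np.float64(298.2347011096476), np.float64(110.46228662566331)) (np.float64(193.13998647120212), np.float64(214.10266598073454))
tool shift now [341.8  -0.9   5.4] after turn [334.  -72.6   5. ] turn [-0.2 -0.1 12.1] dist 341.8399904908415
```

View pics/d10.png

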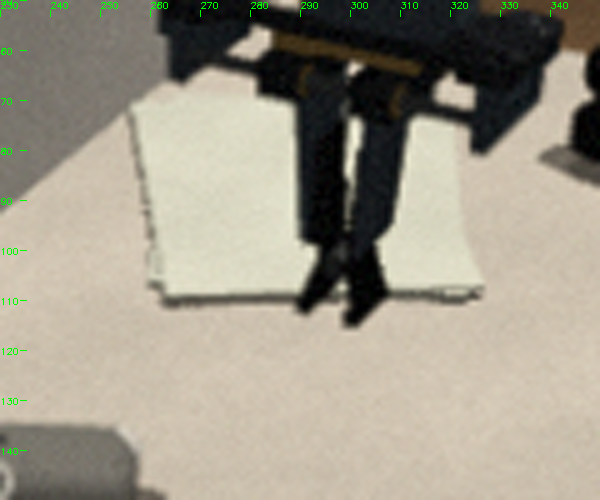

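View pics/s10.png

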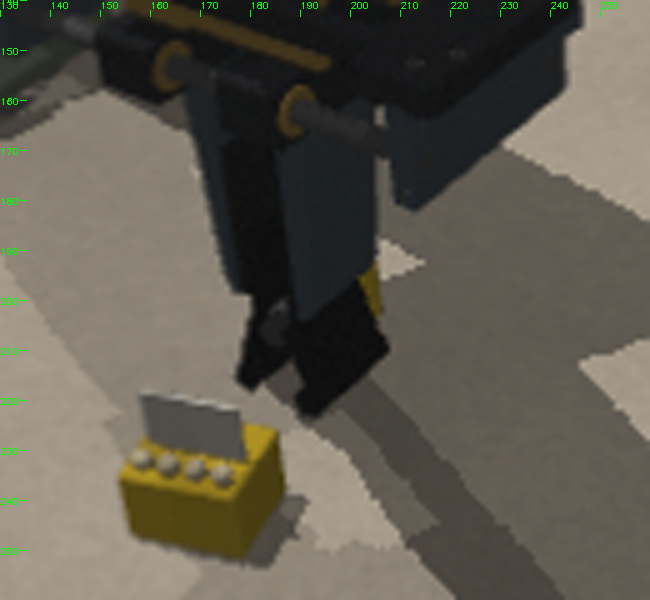

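The clip is held open and upright, both lips visible: side (291,112) and (303,112), scene (192,223) and (180,217). The lips come out about 39.5 mm below the TCP, so the mouth is about 41 mm below. Next: carry it to the card.

```bash
python3 -m creep '[[1,40,0,0,0,0,0],[1,50,0,0,0,0,0],[1,50,0,0,0,0,0],[1,50,0,0,0,0,0],[1,50,0,0,0,0,0]]' 30; python3 -m creep '[[1,50,0,0,0,0,0],[1,50,0,0,0,0,6],[1,0,0,0,0,0,6],[1,0,0,0,0,0,0],[1,0,0,0,0,0,0]]'
python3 - <<'E'
from h import *
plan(555.8,182.2,190,76.1)
f=grab_frame("wrist");im=f["frame"][:,:,::-1];cv2.imwrite("pics/w11.png",cv2.resize(im,None,fx=1.5,fy=1.5))
E
```

```text
time_s: 14.6
ee_pos: [537.0, -0.5, 205.8]
ee_rot: [-179.9, 0.0, 88.2]
force: [0.5, 0.3, -0.8]
gripper_width: 18.2
time_s: 15.22
ee_pos: [540.4, 97.4, 206.2]
ee_rot: [-180.0, 0.0, 76.3]
force: [-0.1, 0.4, -1.7]
gripper_width: 18.5
tool shift now [86.1 -5.1 16.1] after turn [86.1 -5.4 16.2] turn [-0.   0.   0.2] dist 87.74253010238573
```

View pics/w11.png

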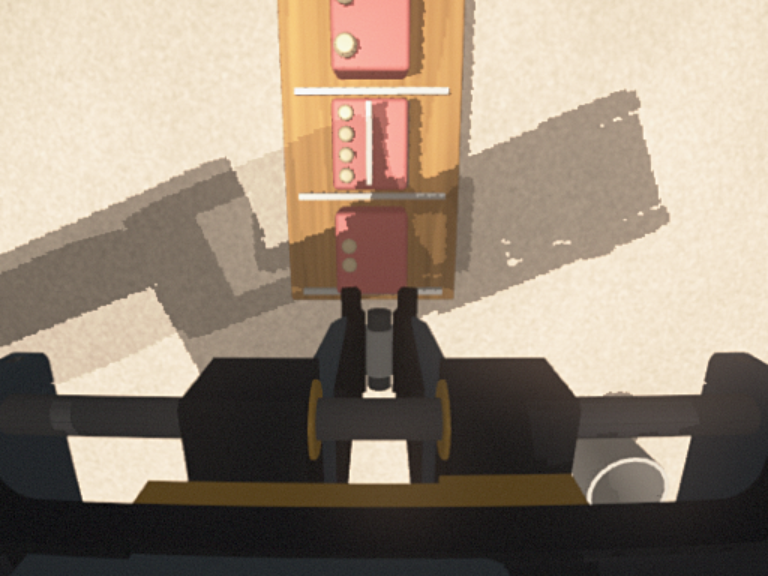

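The jaws gape symmetrically at (341–359) and (399–417), their centre at column 379. The card is at column 369 further on, which agrees with the planned 5 mm sideways shift.

```bash
python3 -m creep '[[1,30,-2,0,0,0,0],[1,30,-2,0,0,0,0],[1,26,-1.2,0,0,0,0],[1,0,0,12,0,0,0],[1,0,0,0,0,0,0]]' 30; python3 -m creep '[[1,0,0,0,0,0,0],[1,0,0,0,0,0,0]]'
python3 - <<'E'
from h import *
plan(555.8,182.2,142,76.1)
f=grab_frame("side");crop(f,160,150,110,100,6,"pics/d12.png")
g=grab_frame("scene");crop(g,260,70,100,100,6,"pics/s12.png")
E
```

```text
time_s: 15.9
ee_pos: [554.9, 181.2, 193.0]
ee_rot: [-179.8, 0.1, 76.2]
force: [0.3, -0.0, -0.1]
gripper_width: 18.4
time_s: 16.15
ee_pos: [556.1, 181.9, 195.0]
ee_rot: [180.0, -0.0, 76.2]
force: [0.4, 0.2, -0.6]
gripper_width: 18.5
tool shift now [ 0.2 -0.4 53. ] after turn [ 0.2 -0.4 53. ] turn [ 0.  -0.   0.1] dist 53.01484791422624
```

View pics/d12.png

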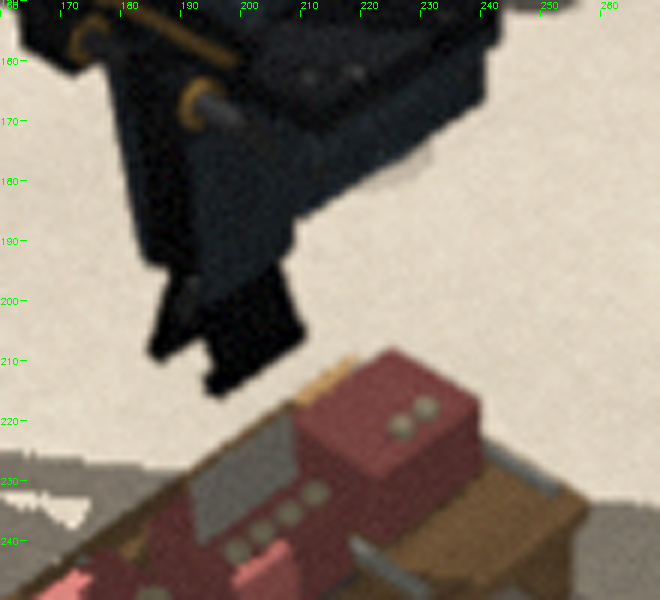

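View pics/s12.png

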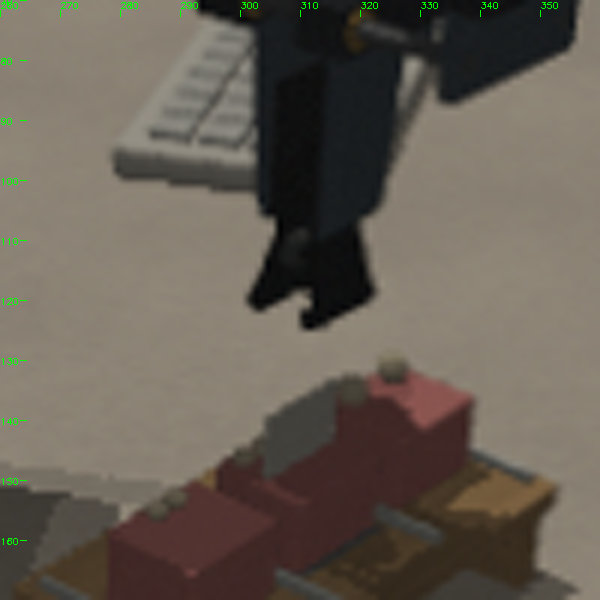

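```bash
python3 - <<'E'
from h import *
s=grab_frame("scene");d=grab_frame("side")
print("mouth tips",tri(s,(312.3,120.4),d,(198.5,208.1)))
print("TCP now",T()[0])
print("card near end scene/side", tri(s,(304.2,140),d,(209.5,219.2)))
print("card D mid",onz(d,200.6,225.2,114.3),"TCP-40 proj", proj(s,T()[0]-[0,0,39.5]),proj(d,T()[0]-[0,0,39.5]))
c=[555.8,182.5,114.3];print("card proj",proj(s,c),proj(d,c))
E
```

```text
mouth tips (array([555.6, 182.5, 155.8]), np.float64(2.0215986390990994))
TCP now [556.1 182.4 194.9]
card near end scene/side (array([547.8, 159.6, 111.7]), np.float64(1.7786268612233005))
card D mid [551.7 184.7 114.3] TCP-40 proj (np.float64(312.0246549486415), np.float64(120.65178421634486)) (np.float64(197.81492423155962), np.float64(208.07094658194117))
card proj (np.float64(310.8864642782225), np.float64(135.8081122471051)) (np.float64(199.4203899237118), np.float64(223.85286620017416))
```

```bash
python3 -m creep '[[1,0,-0.7,15,0,0,0],[1,0,0,13,0,0,0],[1,0,0,0,0,0,0],[1,0,0,0,0,0,0]]' 30
python3 - <<'E'
from h import *
plan(555.4,182.2,142,76.1)
f=grab_frame("side");crop(f,160,170,90,80,8,"pics/d13.png")
g=grab_frame("scene");crop(g,270,90,80,70,8,"pics/s13.png")
E
```

```text
time_s: 16.85
ee_pos: [555.4, 182.9, 166.5]
ee_rot: [-180.0, 0.0, 76.2]
force: [0.4, -0.7, -0.4]
gripper_width: 18.1
tool shift now [-0.6  0.2 24.5] after turn [-0.6  0.2 24.5] turn [-0.   0.   0.1] dist 24.541123448472735
```

View pics/d13.png

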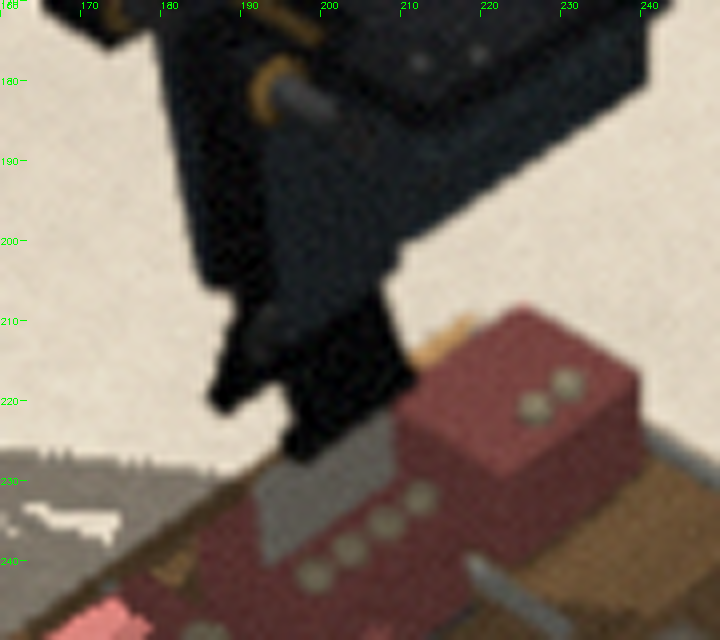

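View pics/s13.png

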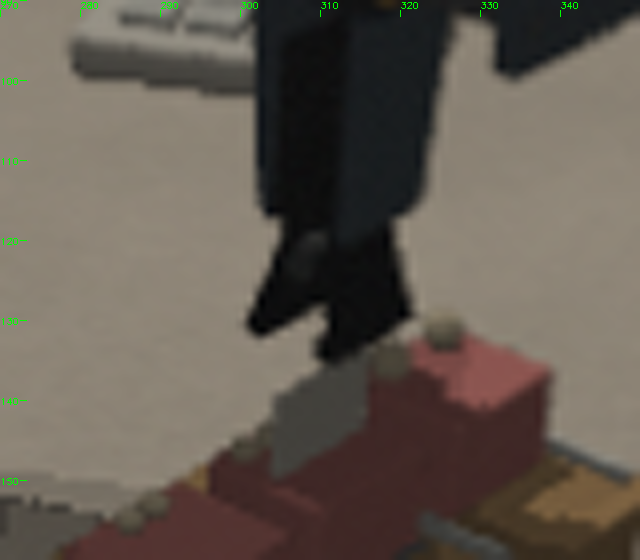

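Clip tips are about 13 mm above the card edge. In the side view the card end (191.6,230.6) lines up with the jaw midline; the scene view leaves an ambiguity of 1–2 px. I'll go down gently.

```bash
python3 -m creep '[[1,0,0,7,0,0,0],[1,0,0,6,0,0,0],[1,0,0,0,0,0,0],[1,0,0,0,0,0,0]]' 30;python3 -m creep '[[1,0,0,6,0,0,0],[1,0,0,6,0,0,0],[1,0,0,0,0,0,0],[1,0,0,0,0,0,0]]' 30
python3 - <<'E'
from h import *
plan(555.4,182.2,140,76.1)
f=grab_frame("side");crop(f,160,170,90,80,8,"pics/d14.png")
g=grab_frame("scene");crop(g,270,90,80,70,8,"pics/s14.png")
f=grab_frame("wrist");im=f["frame"][:,:,::-1];cv2.imwrite("pics/w14.png",cv2.resize(im,None,fx=1.5,fy=1.5))
E
```

```text
time_s: 17.45
ee_pos: [555.4, 182.8, 153.6]
ee_rot: [180.0, 0.0, 76.2]
force: [0.2, -0.5, -0.3]
gripper_width: 18.2
time_s: 17.95
ee_pos: [555.3, 182.8, 141.6]
ee_rot: [180.0, 0.0, 76.2]
force: [-0.1, -0.2, 0.0]
gripper_width: 18.6
tool shift now [-0.6  0.2  1.6] after turn [-0.6  0.2  1.6] turn [0.  0.  0.1] dist 1.7584645880657512
```

View pics/d14.png

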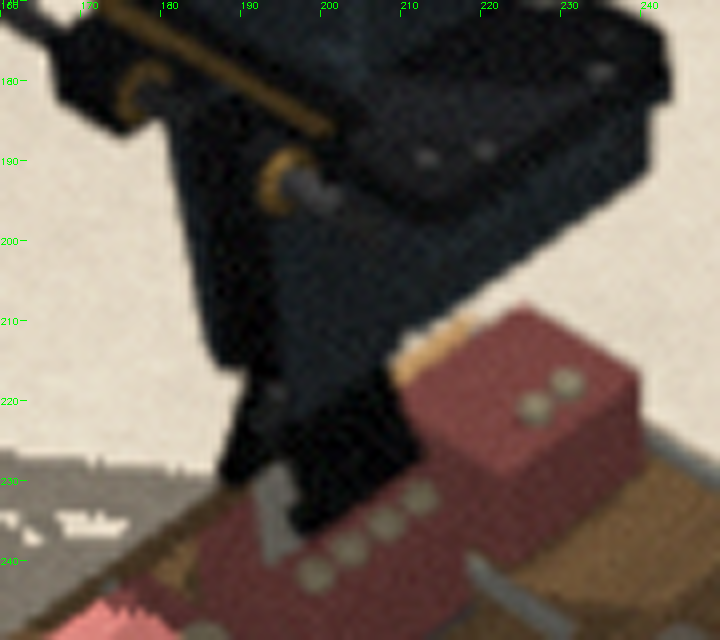

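View pics/s14.png

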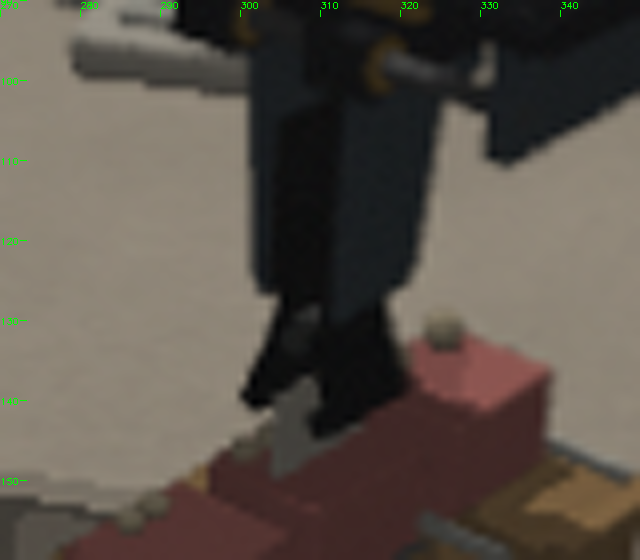

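View pics/w14.png

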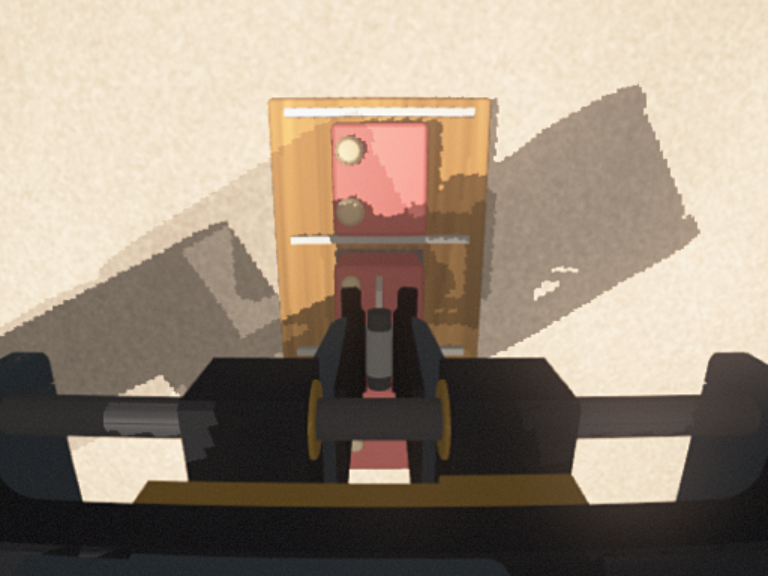

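The wrist view shows the card at column 379, exactly between the jaws (359 and 399). Both outside views show its edge about 8–9 mm above the lips, with no contact force. I'll go 3 mm lower to get nearer mid-range.

```bash
python3 -m creep '[[1,0,0,3,0,0,0],[1,0,0,0,0,0,0],[1,0,0,0,0,0,0],[1,0,0,0,0,0,0],[1,0,0,0,0,0,0]]' 30
python3 - <<'E'
from h import *
plan(555.4,182.2,140,76.1); print(state()["gripper_width"],state()["force"])
f=grab_frame("side");crop(f,160,170,90,80,8,"pics/d15.png")
f=grab_frame("wrist");crop(f,200,130,110,120,5,"pics/w15.png")
E
```

```text
time_s: 18.73
ee_pos: [555.3, 182.8, 138.7]
ee_rot: [180.0, 0.0, 76.2]
force: [1.1, 0.5, -1.4]
gripper_width: 18.4
tool shift now [-0.6  0.2 -1.3] after turn [-0.6  0.2 -1.3] turn [0.  0.  0.1] dist 1.416052166823654
18.42259544733881 [ 1.1  0.5 -1.4]
```

View pics/d15.png

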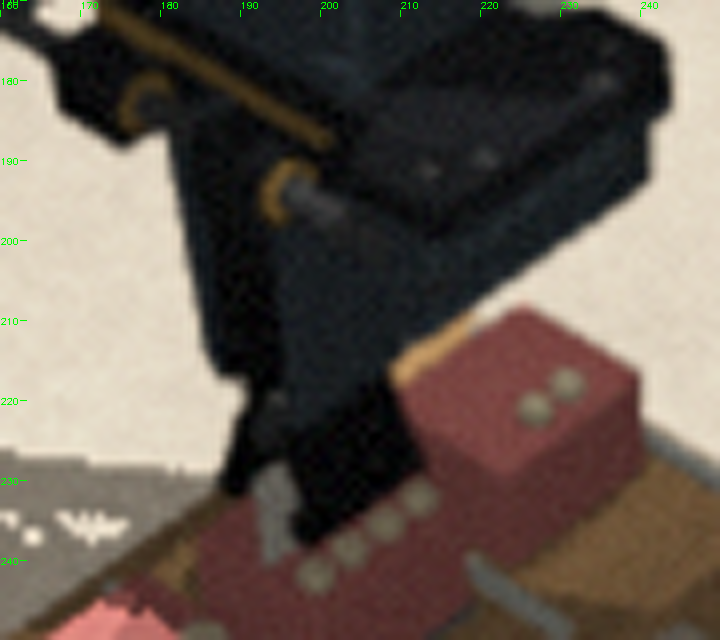

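View pics/w15.png

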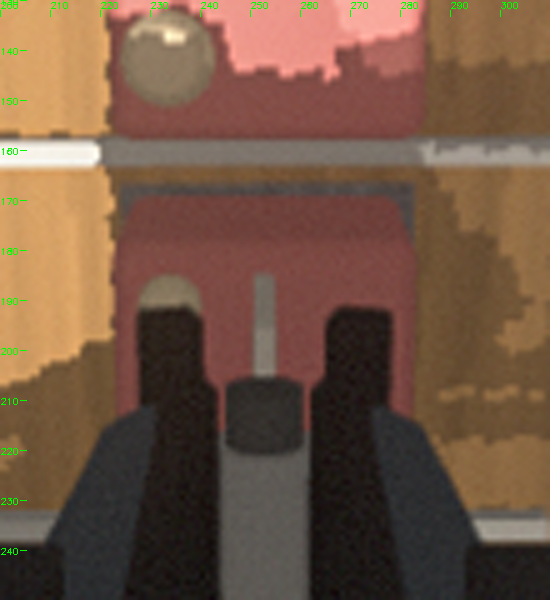

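```bash
python3 -c "
from workcell import *
print(job_done())"
```

```text
the job is handed in; nothing more can be done
None
```

I set the model with the card into the empty middle bay, square with its neighbours, and let go of it. I then squeezed the spring clip open by its wings and handed in at about 19 s, still holding it over the card's top edge. No verdict was reported.

- **Model:** the wrist picture taken after release put it about 1 mm from the centre of the grey patch and parallel to it. I saw no sign that the neighbours, cup or mouse had moved, but did not measure them again.
- **Clip:** the gripper reads 18.4 mm at a 30 N grip, so the wings are on their stop. The last wrist picture shows the card midway between the jaws to within about 1 px. The force reading stayed within sensor noise, about 1–2 N, so I saw no sign of the clip pressing on the card.
- **Card depth:** the card edge should be about 11–16 mm inside the mouth. The outside views gave the lower figure and arm position plus calibration the higher; both are inside the allowed 5–22.5 mm.
- **Disagreement:** the scene and side cameras differed from the wrist camera by up to about 3–4 mm on where the card was. I relied on the wrist pictures showing the card and jaws together.

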